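# Pack the filter cassettes and lock the transport canister

### The job

Draw the canister's transport lock fully back to its stop, lift the lid off by its knob and lay it flat on the rubber mat. Set every filter cassette on the bench upright on the canister's floor, side by side: they are delicate, so hold them with a light grip and lower them in, do not drop them. Then put the lid back on so that it sits properly, push the lock fully home to its stop, let go, and leave the other things on the bench where they are.

Things in the scene. Friction and masses are not known exactly. Their poses are not given: they have to be found in the camera images.
- case: canister: open steel pot (168 mm outside, 160 mm inside diameter, floor 12 mm, rim 66 mm above bench) on an 8 mm base plate fixed to the bench (x +-95 mm round the pot, y -95 to 245 mm). Origin: pot axis at bench height, z up. On its +y side a grey tower (x +-28 mm, y 100 to 235 mm, 70 mm tall, rails and rear stop to 86 mm) carries the transport lock
- lid: loose round steel lid, 0.3 kg: disc 174 mm diameter, below it a conical plug (146 mm, 6 mm deep), on its centre a black knob 26 mm diameter. Origin: centre of the plug underside, z up; disc 6 to 12 mm, knob 12 to 42 mm above it. Seated, it is 60 mm above the canister origin with 7 mm sideways play; it starts seated, the lock tongue over its edge
- lock (a joint): transport lock slide in m: 0 = drawn fully back to its rear stop (lid free), 0.060 = fully home at its front stop (tongue 32 mm over the lid edge). Growing values move it along canister -y, towards the pot. Friction 2.5 N, no spring, stays where left. Tongue 40 mm wide, 6 mm thick, passes 5 mm above the seated lid, reaches 60 mm ahead of the grip
- lock_grip (a point): centre of the top of the lock grip, a black upright fin 12 mm thick along the slide (canister y), 30 mm wide (canister x), 40 mm tall; its top is 123 mm, the tongue below it 83 mm above the bench. Axes as the canister
- mat: black rubber mat, 200 x 200 mm, 3 mm thick, fixed to the bench: the place for the lid while it is off. Origin: centre of its underside
- cassette1: a filter cassette, 80 g, standing on the bench (two to four are present, all alike): flat grey round foot 54 mm diameter and 10 mm thick, with a plain aluminium neck 24 mm diameter on its centre, 42 mm tall in all. Origin: centre of the underside, z up along the neck. Delicate: must not be squeezed with more than about 50 N nor let fall into the canister (a drop of 20 mm does no harm)
- cassette2: a filter cassette, 80 g, standing on the bench (two to four are present, all alike): flat grey round foot 54 mm diameter and 10 mm thick, with a plain aluminium neck 24 mm diameter on its centre, 42 mm tall in all. Origin: centre of the underside, z up along the neck. Delicate: must not be squeezed with more than about 50 N nor let fall into the canister (a drop of 20 mm does no harm)
- cassette3: a filter cassette, 80 g, standing on the bench (two to four are present, all alike): flat grey round foot 54 mm diameter and 10 mm thick, with a plain aluminium neck 24 mm diameter on its centre, 42 mm tall in all. Origin: centre of the underside, z up along the neck. Delicate: must not be squeezed with more than about 50 N nor let fall into the canister (a drop of 20 mm does no harm)
- cassette4: a filter cassette, 80 g, standing on the bench (two to four are present, all alike): flat grey round foot 54 mm diameter and 10 mm thick, with a plain aluminium neck 24 mm diameter on its centre, 42 mm tall in all. Origin: centre of the underside, z up along the neck. Delicate: must not be squeezed with more than about 50 N nor let fall into the canister (a drop of 20 mm does no harm)
- inlet_head: steel sampling inlet head, a 52 mm cylinder on an 84 mm round foot, 83 mm tall; a bystander. Origin: centre of its underside
- bottle: small amber bottle, 56 mm diameter, 110 mm tall, standing; a bystander. Origin: centre of its underside
- screwdriver: screwdriver lying flat, about 200 mm long, handle to its own -x; a bystander. Origin: centre of its underside
- tape: roll of tape lying flat, 72 mm outside diameter, 19 mm tall; a bystander. Origin: centre of its underside
- weight: brass weight, 30 mm diameter, 30 mm tall; a bystander. Origin: centre of its underside
- mug: white mug, 76 mm diameter, 90 mm tall, handle to its own +y; a bystander. Origin: centre of its underside
- carton: small carton, 70 x 90 x 45 mm; a bystander. Origin: centre of its underside

How it is judged:
By the outcome, as a careful person would: the job done as asked, in the order asked, and still so for the second after the job is handed in, with the robot touching nothing.
Of cassette1, cassette2, cassette3, cassette4 only 2 to 4 are there at a start; the rules pass over those that are not, and their reading is None.
At some moment in a run one of cassette1, cassette2, cassette3, cassette4, lid may be knocked a few centimetres aside while the robot is not near it.
It also fails if it takes over 210 s, if anything falls off the work surface, if the arm or the gripper's body presses on something with over 40 N, if the wrist force passes 120 N, or if a joint passes its speed limit or range.

### The arm

A 7-joint arm with a two-finger parallel gripper is mounted at the origin on the work surface. World frame = base frame: x ahead of the robot, y to its left, z up, the work surface at z = 0. Lengths are in mm, angles in rad, forces in N, time in s.
With the tool pointing down it reaches from about 400 to 875 mm from the base axis. Payload 4.4 kg.
Tool frame: the origin (TCP) lies on the centre line of the jaws, within the pads' length; the fingertips stand 14 mm ahead of it and the grasp point (between the pads) lies 5 mm behind it (tips_ahead is the distance from the TCP to the fingertips, in mm); z points along the fingers, y is the line along which they close (so a half turn about z gives the same grasp; the last joint's range is limited). The gripper opens to 85 mm and grips with 20 to 120 N. Pads are 22 mm wide; open, the fingers measure 114 mm over their backs; the gripper's body (76 mm by 85 mm) begins 54 mm behind the grasp point. The pads swing forward as they close: fully open they stand 13 mm farther back than shut.
Start: joints at [1.175, 0.628, 0.038, 1.517, -0.027, 0.996, -0.02], TCP at [210.532, -614.975, 245.313] pointing down, gripper open.
Joint ranges: [-3.06, 3.06], [-0.37, 2.12], [-1.25, 1.32], [0.18, 2.47], [-1.1, 4.24], [0.23, 1.98], [-2.94, 2.94]. Speed limits (rad/s): [2.57, 2.57, 3.14, 3.14, 3.14, 3.14, 3.14].

### API

Orientations are given as [roll, pitch, yaw] about the fixed x, y, z axes, in that order (R = Rz(yaw) Ry(pitch) Rx(roll)).
In Python, from cell import * gives the robot as it stands.
- The arm moves only by the tool move_arm, never from a script. Its argument "rows" is text: rows parted by semicolons, each of 7 numbers parted by spaces: the shift along the tool's x, y, z scaled (see below), then the turn, a rotation vector about the tool's x, y, z scaled (see below), then the closure, from -1 (fully open) to 1 (shut). A call has 1 to 12 rows; each row is the pose to reach, as a shift and turn from the pose commanded when the call began, along the tool's axes at that moment; what a row does not reach only later rows make up. The controller multiplies each number of a shift by 0.3 m and each number of a turn by pi/2 rad. A row lasts 1/12 s, in which the tool goes at most 41.7 mm and 7.16 degrees, less where a joint would pass 70% of its speed; a pose out of reach is approached as far as the arm can. A call with a number of a shift or a turn outside -1 to 1 is refused whole. A call with a gripper value outside its range is refused whole. The fingers move at their own pace and stop on an object; the grip force is fixed at half the most. Time passes only in rows, so rows that repeat a pose let the fingers close. It gives the time, the measured TCP pose, the force, the opening and the grip force at its end, in the units of the state.
- read_state(): the state, without advancing time (a new reading comes with each control period).
- get_image(name): name is "scene" or "top" or "wrist"; returns a dict with "img" (400x640x3 uint8, red, green, blue), "vfov" (degrees; the focal length in pixels is half the picture's height over the tangent of half this angle, whatever the lens; pixels are square), "cx", "cy" (the principal point, pixels), "extrinsics" (4x4, takes a point from camera to world coordinates); the wrist camera has in their place "T_tool_cam" (4x4, takes a point from camera to tool coordinates, whose origin is the TCP and whose axes are the flange's). Camera axes: x right, y up, looking along -z (the intrinsics and any distortion apply to the point x, -y, -z); pixel columns grow to the right and rows downward; lengths in mm; the calibration is good to about 2 mm. A picture is of the moment at which its call begins: read the wrist's pose just before it. There is no depth.
- finish_job(): hands the job in; it is judged then, once.
The state is a dict: "clock": time; "qpos": joint angles; "qd": joint speeds; "tau": joint torques, N m; "eef_pos": TCP position; "tool_rot": TCP orientation; "force": force on the tool from outside, world axes, zero at the start; "torque": the same for the moment, N m; "width": finger opening in mm; "gripper_force": force on a finger pad.
Only numpy, scipy, OpenCV 4.12 (cv2) and the standard library are available. Lean on these libraries where they do the work, as an engineer would, in place of code of your own. Each camera call takes 0.05 s, during which the arm holds its last target. There are 200 camera calls.

## Working session

There is one attempt and no reset: what is moved stays moved. The work goes in short steps, Python scripts to look and compute and a tool call to move; the robot and the scene stay as the last step left them, time stands still between calls to the robot, and variables do not carry over. Pictures are saved under pics/ and viewed, at most 14 in all, crops included, and the job is handed in when it is done.

Besides the shell and the picture viewer there is one more tool, called by a JSON object that holds its "api" and its "payload", one argument or row to a line. move_arm: Moves the arm, as the interface text tells. Its arguments: {"type":"object","properties":{"rows":{"type":"string"}},"required":["rows"]}

```bash
ls; mkdir -p pics; python3 - <<'E'
from cell import *
import cv2
s=read_state();print({k:s[k] for k in('clock','eef_pos','tool_rot','width','force')})
for n in("scene","top"):
    d=get_image(n);cv2.imwrite(f"pics/{n}0.png",d["img"][:,:,::-1]);print(n,d["vfov"],d["cx"],d["cy"],d["extrinsics"],[k for k in d])
d=get_image("wrist");print(d["vfov"],d["cx"],d["cy"],d["T_tool_cam"],{k:d[k] for k in d if k not in("img",)})
E
```

```text
pics
{'clock': 0.0, 'eef_pos': array([ 210.37067027, -614.37592657,  244.38513764]), 'tool_rot': array([-3.13967006e+00,  1.70665498e-05,  3.29815385e-01]), 'width': 85.1412237941892, 'force': array([ 0.44096782, -0.61493835,  0.30945682])}
scene 57.061150898487 318.69517676733267 198.54735298174555 [[-3.21250909e-01 -4.83554564e-01  8.14231439e-01  1.35918101e+03]
 [ 9.46865228e-01 -1.78200061e-01  2.67751712e-01  2.70181041e+02]
 [ 1.56235303e-02  8.56982918e-01  5.15107934e-01  6.34502372e+02]
 [ 0.00000000e+00  0.00000000e+00  0.00000000e+00  1.00000000e+00]] ['img', 'vfov', 'cx', 'cy', 'extrinsics']
top 46.517879870167306 317.51751835683 196.95564779007586 [[-4.12657056e-03  9.82178145e-01 -1.87907057e-01  2.99602534e+02]
 [-9.99731748e-01 -8.33456484e-03 -2.16094270e-02 -2.71978977e+01]
 [-2.27904305e-02  1.87767478e-01  9.81949067e-01  1.33873685e+03]
 [ 0.00000000e+00  0.00000000e+00  0.00000000e+00  1.00000000e+00]] ['img', 'vfov', 'cx', 'cy', 'extrinsics']
68.94853395124406 318.86613970715604 202.41650713267848 [[-8.37864449e-04  9.55746565e-01  2.94190075e-01  7.46697949e+01]
 [ 9.99999647e-01  8.20452118e-04  1.82602555e-04  5.33790230e-01]
 [-6.68471057e-05  2.94190125e-01 -9.55746915e-01 -1.28822912e+02]
 [ 0.00000000e+00  0.00000000e+00  0.00000000e+00  1.00000000e+00]] {'vfov': 68.94853395124406, 'cx': 318.86613970715604, 'cy': 202.41650713267848, 'T_tool_cam': array([[-8.37864449e-04,  9.55746565e-01,  2.94190075e-01,
         7.46697949e+01],
       [ 9.99999647e-01,  8.20452118e-04,  1.82602555e-04,
         5.33790230e-01],
       [-6.68471057e-05,  2.94190125e-01, -9.55746915e-01,
        -1.28822912e+02],
       [ 0.00000000e+00,  0.00000000e+00,  0.00000000e+00,
         1.00000000e+00]])}
```

View pics/top0.png

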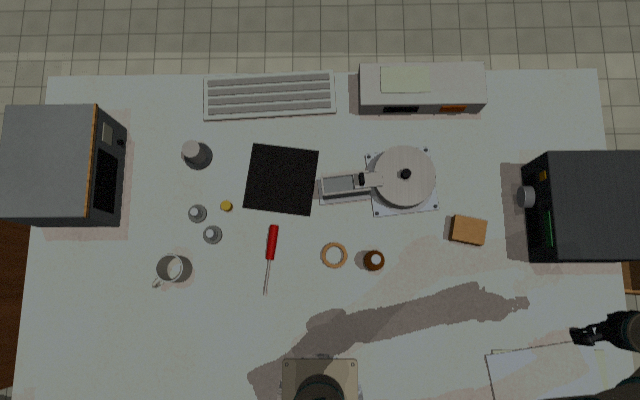

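View pics/scene0.png

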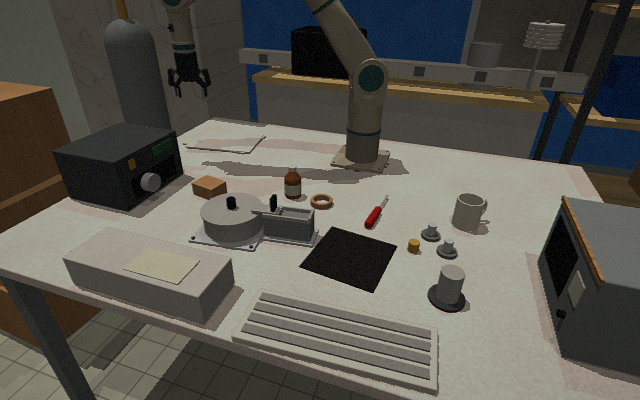

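```bash
cat > h.py <<'E'
from cell import *
import cv2, numpy as np
from scipy.spatial.transform import Rotation as R
def toolT(s):
    T=np.eye(4);T[:3,:3]=R.from_euler('xyz',s["tool_rot"]).as_matrix();T[:3,3]=s["eef_pos"];return T
def grab(n,f=None):
    s=read_state();d=get_image(n)
    d["E"]=d["extrinsics"] if n!="wrist" else toolT(s)@d["T_tool_cam"]
    d["f"]=d["img"].shape[0]/2/np.tan(np.radians(d["vfov"])/2)
    if f: cv2.imwrite("pics/"+f,np.ascontiguousarray(d["img"][:,:,::-1]))
    return d
def ray(d,u,v,z):
    r=d["E"][:3,:3]@np.array([(u-d["cx"])/d["f"],-(v-d["cy"])/d["f"],-1]);c=d["E"][:3,3]
    return (c+r*(z-c[2])/r[2])[:2]
def proj(d,p):
    q=np.linalg.inv(d["E"])@np.r_[p,1];return np.array([d["cx"]+d["f"]*q[0]/-q[2],d["cy"]-d["f"]*q[1]/-q[2]])
def blobs(m,box,amin=5):
    x0,y0,x1,y1=box
    n,l,st,c=cv2.connectedComponentsWithStats(m[y0:y1,x0:x1].astype(np.uint8))
    return [(c[i]+[x0,y0],st[i,4],(l==i)) for i in range(1,n) if st[i,4]>=amin]
def plan(tgt,yaw=None,s=None):
    "shift and turn in move units for going from measured pose to tgt (tool down, yaw = tool yaw)"
    s=s or read_state();T=toolT(s);Rt=R.from_euler('xyz',[np.pi,0,yaw]).as_matrix() if yaw is not None else T[:3,:3]
    d=T[:3,:3].T@(np.array(tgt)-T[:3,3])/300
    w=R.from_matrix(T[:3,:3].T@Rt).as_rotvec()/(np.pi/2)
    return np.round(d,4),np.round(w,4)
E
python3 - <<'E'
from h import *
d=grab("top");g=cv2.cvtColor(d["img"],cv2.COLOR_RGB2GRAY)
for n,box,z,t in(("knob",(390,160,420,190),102,50),("grip",(350,165,372,192),123,50),("mat",(235,135,325,220),3,45)):
    for c,a,_ in blobs(g<t,box,15): print(n,c,a,ray(d,*c,z))
    if n=="mat":
        m=(g[135:220,235:325]<t).astype(np.uint8);cs=max(cv2.findContours(m,0,2)[0],key=cv2.contourArea);r=cv2.minAreaRect(cs)
        print([ray(d,p[0]+235,p[1]+135,3).round() for p in cv2.boxPoints(r)])
b=g[140:212,360:440]
for c,a,_ in blobs((g>110),(360,140,442,212),500): print("light",c,a)
for p in((197,212),(212,234)): print("cas",ray(d,*p,30))
for n,p,z in(("bottle",(374,260),100),("mug",(173,268),60),("inlet",(190,149),83),("tape",(334,255),19),("weight",(226,206),30),("sdr",(271,240),10)):print(n,ray(d,*p,z).round())
big=cv2.resize(d["img"][130:300,150:450],None,fx=2.6,fy=2.6,interpolation=2);cv2.imwrite("pics/topc.png",cv2.convertScaleAbs(big[:,:,::-1],alpha=1.4))
E
```

```text
knob [405.29268293 173.59756098] 82 [ 598.94561163 -239.13412483]
grip [360.94117647 178.83823529] 68 [ 580.60123578 -116.82755874]
mat [280.64707228 179.28911253] 4372 [609.19852178 110.78016132]
[array([527., 222.]), array([724., 202.]), array([694.,  -1.]), array([499.,  25.])]
light [403.5720305  173.65951043] 4984
cas [509.10917116 347.00405779]
cas [445.62175651 301.36772782]
bottle [ 366. -148.]
mug [350. 398.]
inlet [681. 360.]
tape [385. -44.]
weight [526. 264.]
sdr [429. 136.]
```

View pics/topc.png

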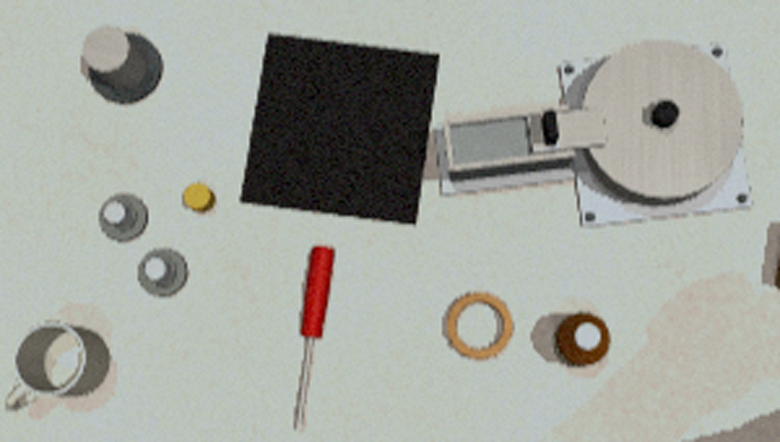

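```bash
python3 - <<'E'
from h import *
print(plan((390,-390,300),0.24),plan((575,-175,330),0.149))
E
```

```text
(array([ 0.8089, -0.5148, -0.1837]), array([-0.0008,  0.    ,  0.0572])) (array([ 1.6244, -0.9932, -0.2831]), array([-8.000e-04,  1.000e-04,  1.151e-01]))
```

{"api": "move_arm", "payload": {
  "rows": "0.81 -0.5 -0.18 0 0 0.115 -1; 0.81 -0.5 -0.18 0 0 0.115 -1; 0.81 -0.5 -0.18 0 0 0.115 -1; 0.81 -0.5 -0.18 0 0 0.115 -1; 0.81 -0.5 -0.18 0 0 0.115 -1; 0.81 -0.5 -0.18 0 0 0.115 -1; 0.81 -0.5 -0.18 0 0 0.115 -1; 0.81 -0.5 -0.18 0 0 0.115 -1; 0.81 -0.5 -0.18 0 0 0.115 -1"
}}

```text
clock: 0.95
eef_pos: [394.4, -391.8, 299.8]
tool_rot: [-3.142, -0.002, 0.156]
force: [-0.4, 0.1, -0.2]
width: 85.8
gripper_force: 0.0
```

```bash
python3 - <<'E'
from h import *
print(plan((575,-175,330),0.149))
E
```

```text
(array([ 0.7069, -0.6207, -0.0996]), array([-0.    , -0.001 ,  0.0042]))
```

{"api": "move_arm", "payload": {
  "rows": "0.7 -0.62 -0.1 0 0 0.004 -1; 0.7 -0.62 -0.1 0 0 0.004 -1; 0.7 -0.62 -0.1 0 0 0.004 -1; 0.7 -0.62 -0.1 0 0 0.004 -1; 0.7 -0.62 -0.1 0 0 0.004 -1; 0.7 -0.62 -0.1 0 0 0.004 -1; 0.7 -0.62 -0.1 0 0 0.004 -1; 0.7 -0.62 -0.1 0 0 0.004 -1; 0.7 -0.62 -0.1 0 0 0.004 -1; 0.7 -0.62 -0.1 0 0 0.004 -1; 0.7 -0.62 -0.1 0 0 0.004 -1"
}}

```text
clock: 1.87
eef_pos: [570.6, -181.8, 329.0]
tool_rot: [3.141, 0.002, 0.139]
force: [-1.2, -0.5, 0.3]
width: 85.9
gripper_force: 0.0
```

```bash
python3 - <<'E'
from h import *
d=grab("wrist","w1.png");s=read_state();print(s["eef_pos"],s["tool_rot"])
for n,p in(("knob",(599,-239,102)),("grip",(580.6,-116.8,123))):print(n,proj(d,np.array(p)))
g=cv2.cvtColor(d["img"],cv2.COLOR_RGB2GRAY)
for c,a,_ in blobs(g<45,(0,0,640,400),60):print(c,a,ray(d,*c,102),ray(d,*c,123))
E
```

```text
[ 570.66666988 -181.66034025  329.1304243 ] [3.14077456e+00 1.07384374e-03 1.39069041e-01]
knob [367.78892817 159.10575727]
grip [263.62798275 163.11172981]
[516.62133333   5.18133333] 750 [ 780.86167578 -364.41999009] [ 772.83318873 -353.05451439]
[124.50847093 101.86645512] 18593 [625.3615565   51.51373857] [626.51450706  38.32058628]
[251.61181435 131.36708861] 237 [612.43337992 -96.08184923] [ 614.3496691  -100.56028356]
[190.02970297 146.96039604] 101 [583.88806752 -23.78703762] [587.48980239 -32.53408799]
[ 25.11504425 145.2300885 ] 113 [558.63048927 172.80227808] [563.72354698 152.44769618]
[267.44772118 158.01072386] 373 [ 583.4515898  -117.44221403] [ 587.07909631 -120.65943482]
[367.93193717 155.96073298] 382 [ 602.79542268 -238.4554855 ] [ 605.2807809  -234.52752976]
[395.24828859 330.81168417] 57993 [ 354.3582366  -326.85420968] [ 371.51246155 -317.70678931]
[ 18.88888889 192.91851852] 135 [496.17876131 189.94783736] [504.95925442 168.58090329]
[114.78072763 224.53982301] 1017 [469.1687473   72.83238844] [479.54403506  58.38048565]
[583.52631579 229.46315789] 95 [ 546.91129867 -537.83817954] [ 552.69631094 -516.23330148]
[229.46491228 243.71929825] 114 [462.22843309 -77.0343144 ] [473.01350871 -82.63740223]
[286.47826087 263.17391304] 69 [ 443.7427282  -155.56272449] [ 455.61928431 -156.52913614]
[278.87966102 287.52881356] 590 [ 404.17425803 -149.01953849] [ 418.38711743 -150.37228975]
```

View pics/w1.png

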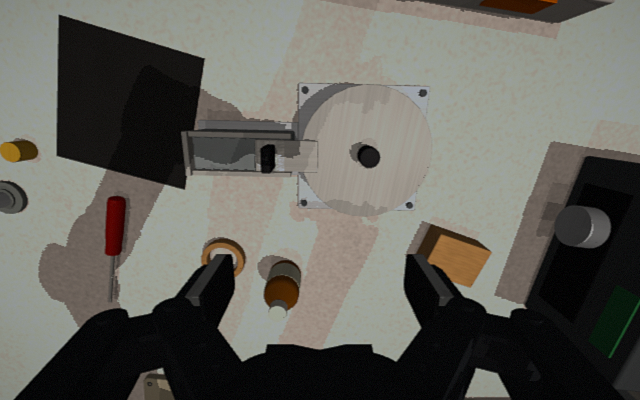

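```bash
python3 - <<'E'
from h import *
d=grab("wrist");g=cv2.cvtColor(d["img"],cv2.COLOR_RGB2GRAY)
P=[]
for u,v in((305,91),(422,93),(303,204),(408,205)):
    b=min(blobs(g<70,(u-8,v-8,u+9,v+9),3),key=lambda b:np.hypot(*(b[0]-[u,v])));p=ray(d,*b[0],9);P.append(p);print(b[0],b[1],p)
P=np.array(P);c=P.mean(0);print(c)
for a,b in((0,1),(2,3)):e=P[a]-P[b];print(np.linalg.norm(e),np.arctan2(-e[0],e[1]))
for a,b in((0,2),(1,3)):e=P[a]-P[b];print(np.linalg.norm(e),np.arctan2(e[1],e[0]))
print(plan((580,-117,180),0.14)); 
E
```

```text
[304.81818182  89.96969697] 33 [ 672.79754711 -147.81936581]
[422.63157895  92.68421053] 38 [ 692.62333856 -316.89209829]
[303.63333333 202.36666667] 30 [ 504.31186299 -166.89277371]
[408.88888889 204.85185185] 27 [ 523.55667012 -336.02934708]
[ 598.32235469 -241.90839622]
170.23116892900234 0.11672883629094308
170.22791502041864 0.11329539827705629
169.56184901152304 0.11272501478927345
170.14632722910667 0.11271374714433023
(array([ 0.0605, -0.2083,  0.4973]), array([ 0.0004,  0.0005, -0.0003]))
```

```bash
python3 - <<'E'
from h import *
print(plan((584.6,-122.7,170),0.114),plan((584.6,-122.7,108),0.114)); 
E
```

```text
(array([ 0.0731, -0.1874,  0.5306]), array([0.0004, 0.0005, 0.0162])) (array([ 0.0732, -0.1875,  0.7373]), array([0.0004, 0.0005, 0.0162]))
```

{"api": "move_arm", "payload": {
  "rows": "0.073 -0.187 0.2 0 0 0.016 -1; 0.073 -0.187 0.3 0 0 0.016 -1; 0.073 -0.187 0.4 0 0 0.016 -1; 0.073 -0.187 0.53 0 0 0.016 -1; 0.073 -0.187 0.6 0 0 0.016 -1; 0.073 -0.187 0.67 0 0 0.016 -1;  0.073 -0.187 0.735 0 0 0.016 -1; 0.073 -0.187 0.735 0 0 0.016 -1"
}}

```text
clock: 2.63
eef_pos: [582.4, -121.2, 105.0]
tool_rot: [-3.14, 0.007, 0.116]
force: [-0.9, -0.3, 0.7]
width: 85.2
gripper_force: 0.0
```

{"api": "move_arm", "payload": {
  "rows": "0 0 0 0 0 0 0.4; 0 0 0 0 0 0 0.4; 0 0 0 0 0 0 0.4; 0 0 0 0 0 0 0.4; 0 0 0 0 0 0 0.4; 0 0 0 0 0 0 0.4; 0 0 0 0 0 0 0.4; 0 0 0 0 0 0 0.4"
}}

```text
clock: 3.3
eef_pos: [585.7, -120.5, 109.1]
tool_rot: [3.141, -0.0, 0.118]
force: [-0.0, -0.2, -0.1]
width: 25.6
gripper_force: 0.0
```

{"api": "move_arm", "payload": {
  "rows": "0 0 0 0 0 0 0.7; 0 0 0 0 0 0 0.7; 0 0 0 0 0 0 0.7; 0 0 0 0 0 0 0.7; 0 0 0 0 0 0 0.7; 0 0 0 0 0 0 0.7"
}}

```text
clock: 3.8
eef_pos: [585.6, -120.0, 108.9]
tool_rot: [-3.141, 0.0, 0.118]
force: [-0.6, 3.4, 1.7]
width: 13.0
gripper_force: 1.3
```

{"api": "move_arm", "payload": {
  "rows": "0 0 0 0 0 0 0.75; 0 0 0 0 0 0 0.75; 0 0 0 0 0 0 0.75; 0 0 0 0 0 0 0.75"
}}

```text
clock: 4.13
eef_pos: [585.6, -120.6, 108.9]
tool_rot: [-3.142, -0.0, 0.118]
force: [-0.7, 2.9, 2.3]
width: 11.1
gripper_force: 35.3
```

{"api": "move_arm", "payload": {
  "rows": "0 0 0 0 0 0 0.8; 0 0 0 0 0 0 0.8; 0 0 0 0 0 0 0.8; 0 0 0 0 0 0 0.8"
}}

```text
clock: 4.47
eef_pos: [585.7, -120.7, 109.0]
tool_rot: [3.142, -0.0, 0.118]
force: [-1.1, 2.2, 5.9]
width: 11.4
gripper_force: 58.4
```

{"api": "move_arm", "payload": {
  "rows": "0 -0.03 0 0 0 0 0.78; 0 -0.06 0 0 0 0 0.78; 0 -0.09 0 0 0 0 0.78; 0 -0.12 0 0 0 0 0.78; 0 -0.15 0 0 0 0 0.78; 0 -0.17 0 0 0 0 0.78; 0 -0.19 0 0 0 0 0.78; 0 -0.2 0 0 0 0 0.78; 0 -0.2 0 0 0 0 0.78; 0 -0.2 0 0 0 0 0.78"
}}

```text
clock: 5.3
eef_pos: [579.5, -67.3, 109.0]
tool_rot: [3.133, -0.002, 0.114]
force: [3.1, -15.5, 0.7]
width: 10.8
gripper_force: 59.2
```

{"api": "move_arm", "payload": {
  "rows": "0 -0.007 0 0 0 0 0.78; 0 -0.007 0 0 0 0 0.78;  0 -0.007 0 0 0 0 0.78"
}}

```text
clock: 5.55
eef_pos: [579.4, -67.2, 109.0]
tool_rot: [3.131, -0.002, 0.113]
force: [3.8, -18.8, -0.8]
width: 11.2
gripper_force: 59.0
```

{"api": "move_arm", "payload": {
  "rows": "0 0 0 0 0 0 0.2; 0 0 0 0 0 0 0.2; 0 0 0 0 0 0 0.2; 0 0 -0.1 0 0 0 0; 0 0 -0.2 0 0 0 0; 0 0.1 -0.35 0 0 0 -1; 0 0.23 -0.5 0 0 0 -1; 0 0.3 -0.6 0 0 0 -1; 0 0.3 -0.6 0 0 0 -1; 0 0.3 -0.6 0 0 0 -1"
}}

```text
clock: 6.38
eef_pos: [591.1, -152.4, 293.8]
tool_rot: [3.137, -0.008, 0.114]
force: [0.4, -1.1, -0.2]
width: 85.5
gripper_force: 0.0
```

```bash
cat >> h.py <<'E'
C=np.array([598.3,-241.9]);CY=0.114
def can(p): 
    r=np.array(p[:2])-C;c,s=np.cos(CY),np.sin(CY);return np.array([c*r[0]+s*r[1],-s*r[0]+c*r[1]])
def darkc(d,p,z,t=45,h=14):
    "centroid of dark blob near world p"
    u,v=proj(d,np.array(p)).astype(int);g=cv2.cvtColor(d["img"],cv2.COLOR_RGB2GRAY)
    b=max(blobs(g<t,(u-h,v-h,u+h,v+h),10),key=lambda b:b[1]);return b[0],b[1],ray(d,*b[0],z)
E
python3 - <<'E'
from h import *
d=grab("wrist","w2.png");s=read_state();print(s["eef_pos"],s["tool_rot"])
k=darkc(d,(600,-239,102),100,h=22);print(k,can(k[2]))
d=grab("top");k=darkc(d,(600,-239,102),100);print(k,can(k[2]));k=darkc(d,(579,-67,123),123);print(k,can(k[2]))
E
```

```text
[ 589.83407782 -149.31311962  290.94153548] [ 3.14038263 -0.00418093  0.11595416]
(array([392.38412017, 180.98927039]), np.int32(466), array([ 603.07508433, -236.4342895 ])) [5.36583168 4.88705146]Traceback (most recent call last):
  File "<stdin>", line 4, in <module>
  File "h.py", line 33, in darkc
    b=max(blobs(g<t,(u-h,v-h,u+h,v+h),10),key=lambda b:b[1]);return b[0],b[1],ray(d,*b[0],z)
ValueError: max() iterable argument is empty
```

View pics/w2.png

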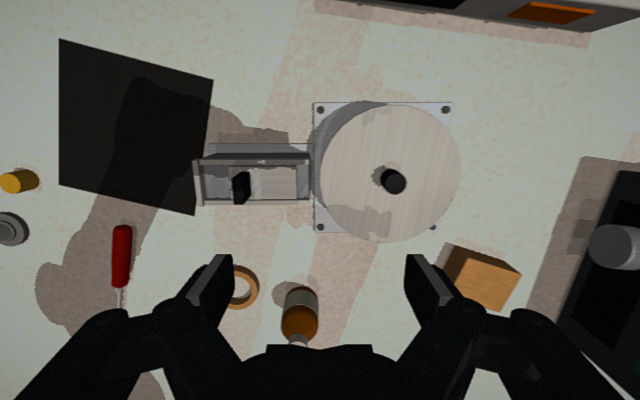

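```bash
cat >> h.py <<'E'
def cyltop(d,p,z,r,mask,h=30):
    "top-circle centre of an upright cylinder near world p, from mask, top at z, radius r"
    u,v=proj(d,np.array(p)).astype(int);b=(max(u-h,0),max(v-h,0),u+h,v+h)
    c,a,l=max(blobs(mask,b,10),key=lambda q:q[1]);ys,xs=np.nonzero(l)
    P=np.array([ray(d,x+b[0],y+b[1],z) for x,y in zip(xs,ys)])
    e=P.mean(0)-d["E"][:2,3];e/=np.linalg.norm(e);n=np.array([-e[1],e[0]]);A=P@e;B=P@n
    return e*(A.max()-r)+n*(B.max()+B.min())/2, B.max()-B.min(), a
gray=lambda d:cv2.cvtColor(d["img"],cv2.COLOR_RGB2GRAY)
E
python3 - <<'E'
from h import *
d=grab("wrist")
for t in(40,50,60):k=cyltop(d,(600,-239,102),102,13,gray(d)<t,22);print(k,can(k[0]))
d=grab("top")
for t in(50,60):k=cyltop(d,(600,-239,102),102,13,gray(d)<t,12);print(k,can(k[0]))
k=(599.5,-239.5)
print(plan((*k,170),0.114),plan((*k,94),0.114))
E
```

```text
(array([ 602.10199391, -238.1071353 ]), np.float64(22.655564085670107), np.int32(487)) [4.20876594 3.33575624]
(array([ 601.77358384, -238.65533363]), np.float64(23.74240461191448), np.int32(507)) [3.82012823 2.82847394]
(array([ 601.66464773, -238.67983295]), np.float64(23.897435174057136), np.int32(518)) [3.70911234 2.81652548]Traceback (most recent call last):
  File "<stdin>", line 5, in <module>
  File "h.py", line 37, in cyltop
    c,a,l=max(blobs(mask,b,10),key=lambda q:q[1]);ys,xs=np.nonzero(l)
          ~~~^^^^^^^^^^^^^^^^^^^^^^^^^^^^^^^^^^^^
ValueError: max() iterable argument is empty
```

```bash
python3 - <<'E'
from h import *
k=(601.4,-238.8)
print(plan((*k,170),0.114),plan((*k,90),0.114))
E
```

```text
(array([0.0082, 0.3149, 0.3896]), array([-0.0018,  0.0019,  0.0042])) (array([0.009 , 0.3157, 0.6562]), array([-0.0018,  0.0019,  0.0042]))
```

{"api": "move_arm", "payload": {
  "rows": "0.009 0.12 0.05 -0.002 0.002 0.004 -1; 0.009 0.24 0.15 -0.002 0.002 0.004 -1; 0.009 0.315 0.3 -0.002 0.002 0.004 -1; 0.009 0.315 0.4 -0.002 0.002 0.004 -1; 0.009 0.315 0.5 -0.002 0.002 0.004 -0.5; 0.009 0.315 0.57 -0.002 0.002 0.004 -0.2; 0.009 0.315 0.62 -0.002 0.002 0.004 0; 0.009 0.315 0.652 -0.002 0.002 0.004 0; 0.009 0.315 0.652 -0.002 0.002 0.004 0; 0.009 0.315 0.652 -0.002 0.002 0.004 0"
}}

```text
clock: 7.42
eef_pos: [602.4, -240.5, 92.5]
tool_rot: [3.14, -0.002, 0.113]
force: [0.4, -0.2, 0.0]
width: 42.3
gripper_force: 0.0
```

{"api": "move_arm", "payload": {
  "rows": "0 0 0 0 0 0 0.38; 0 0 0 0 0 0 0.38; 0 0 0 0 0 0 0.38; 0 0 0 0 0 0 0.38; 0 0 0 0 0 0 0.5; 0 0 0 0 0 0 0.5; 0 0 0 0 0 0 0.5; 0 0 0 0 0 0 0.5"
}}

```text
clock: 8.08
eef_pos: [603.4, -241.4, 94.6]
tool_rot: [3.139, -0.005, 0.112]
force: [-1.7, 2.3, 5.8]
width: 23.7
gripper_force: 58.7
```

{"api": "move_arm", "payload": {
  "rows": "0 0 -0.05 0 0 0 0.5; 0 0 -0.15 0 0 0 0.5; 0 0 -0.27 0 0 0 0.5; 0 0 -0.4 0 0 0 0.5; 0 0 -0.53 0 0 0 0.5; 0 0 -0.65 0 0 0 0.5; 0 0 -0.65 0 0 0 0.5; 0 0 -0.65 0 0 0 0.5"
}}

```text
clock: 8.75
eef_pos: [602.6, -242.1, 290.5]
tool_rot: [3.136, -0.007, 0.111]
force: [-1.0, 0.6, -4.5]
width: 24.0
gripper_force: 59.6
```

```bash
python3 - <<'E'
from h import *
d=grab("wrist","w3.png");print(read_state()["eef_pos"],read_state()["tool_rot"],read_state()["force"])
T=toolT(dict(eef_pos=np.array([589.83,-149.31,290.94]),tool_rot=[3.14038,-0.00418,0.11595]))
d["E"]=T@d["T_tool_cam"]
P=np.array([ray(d,u,v,3) for u,v in((60,39),(213,80),(194.5,215),(59,184.5))]);print(P,P.mean(0))
E
```

```text
[ 601.22926208 -241.46258727  287.9741219 ] [ 3.13838057e+00 -2.47230659e-03  1.11006859e-01] [-0.50809369  0.58543473 -4.18519379]
[[716.91500964 197.41447621]
 [690.56080686   2.81592725]
 [496.68564092  28.73776079]
 [521.68384083 225.78026693]] [606.46132456 113.6871078 ]
```

View pics/w3.png

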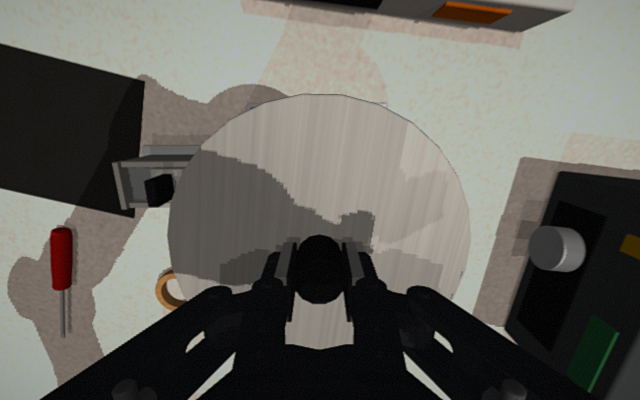

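{"api": "move_arm", "payload": {
  "rows": "0.02 -0.1 0 0 0 0 0.5; 0.04 -0.22 0 0 0 0 0.5; 0.06 -0.36 0 0 0 0 0.5; 0.08 -0.5 0 0 0 0 0.5; 0.1 -0.64 0 0 0 0 0.5; 0.12 -0.78 0 0 0 0 0.5; 0.14 -0.9 0 0 0 0 0.5; 0.15 -0.97 0 0 0 0 0.5; 0.15 -0.97 0 0 0 0 0.5;0.15 -0.97 0 0 0 0 0.5"
}}

```text
clock: 9.63
eef_pos: [612.6, 54.9, 284.6]
tool_rot: [3.139, 0.002, 0.116]
force: [-0.6, -2.0, -3.3]
width: 24.1
gripper_force: 59.8
```

```bash
python3 - <<'E'
from h import *
s=read_state();print(s["eef_pos"],s["tool_rot"]);print(plan((607,113,60),0.111),plan((607,113,39),0.111))
E
```

```text
[612.61002553  54.91960101 284.61304939] [3.13866312e+00 2.25303418e-03 1.15596114e-01]
(array([ 0.0054, -0.1967,  0.7481]), array([0.0019, 0.0014, 0.0029])) (array([ 0.0056, -0.1969,  0.8181]), array([0.0019, 0.0014, 0.0029]))
```

{"api": "move_arm", "payload": {
  "rows": "0.006 -0.1 0.05 0 0 0 0.5; 0.006 -0.18 0.18 0 0 0 0.5; 0.006 -0.215 0.32 0 0 0 0.5; 0.006 -0.215 0.45 0 0 0 0.5; 0.006 -0.215 0.57 0 0 0 0.5; 0.006 -0.215 0.67 0 0 0 0.5; 0.006 -0.215 0.73 0 0 0 0.5; 0.006 -0.215 0.75 0 0 0 0.5; 0.006 -0.215 0.75 0 0 0 0.5; 0.006 -0.215 0.75 0 0 0 0.5; 0.006 -0.215 0.75 0 0 0 0.5"
}}

```text
clock: 10.55
eef_pos: [611.0, 116.1, 63.7]
tool_rot: [3.138, -0.006, 0.111]
force: [1.1, -0.1, -3.6]
width: 24.1
gripper_force: 59.8
```

```bash
python3 - <<'E'
from h import *
s=read_state();print(s["eef_pos"],s["tool_rot"],s["force"]);print(plan((607,113,38),0.111))
E
```

```text
[611.031156   116.07130473  63.6910139 ] [ 3.13833596 -0.00588317  0.11053795] [ 1.06631681 -0.05240635 -3.57806232]
(array([-0.015 ,  0.0084,  0.0856]), array([ 0.0021, -0.0037, -0.0003]))
```

{"api": "move_arm", "payload": {
  "rows": "-0.013 0.008 0.03 0 0 0 0.5; -0.013 0.008 0.055 0 0 0 0.5; -0.013 0.008 0.07 0 0 0 0.5; -0.013 0.008 0.08 0 0 0 0.5; -0.013 0.008 0.085 0 0 0 0.5; -0.013 0.008 0.085 0 0 0 0.5; -0.013 0.008 0.085 0 0 0 0.5"
}}

```text
clock: 11.13
eef_pos: [605.7, 113.5, 37.6]
tool_rot: [3.138, -0.002, 0.111]
force: [-3.7, -1.3, 5.9]
width: 24.1
gripper_force: 61.1
```

{"api": "move_arm", "payload": {
  "rows": "0 0 0 0 0 0 0.2; 0 0 0 0 0 0 0.2; 0 0 0 0 0 0 0; 0 0 -0.06 0 0 0 0; 0 0 -0.2 0 0 0 0; 0 0 -0.4 0 0 0 0; 0 0 -0.55 0 0 0 -1; 0 0 -0.7 0 0 0 -1; 0 0 -0.75 0 0 0 -1; 0 0 -0.75 0 0 0 -1"
}}

```text
clock: 11.97
eef_pos: [610.4, 115.3, 271.0]
tool_rot: [3.14, -0.02, 0.111]
force: [1.8, 0.4, 0.9]
width: 85.6
gripper_force: 0.0
```

```bash
python3 - <<'E'
from h import *
s=read_state();print(s["eef_pos"],s["tool_rot"],s["force"]);print(plan((477,324,270),0.114))
E
```

```text
[610.43419312 115.33708962 270.95023404] [ 3.14031413 -0.01979965  0.11129633] [1.80035271 0.35774033 0.88077759]
(array([-0.3648, -0.7406, -0.005 ]), array([ 0.0008, -0.0126, -0.0017]))
```

{"api": "move_arm", "payload": {
  "rows": "-0.06 -0.12 0 0 0 0 -1; -0.12 -0.25 0 0 0 0 -1; -0.18 -0.37 0 0 0 0 -1; -0.25 -0.5 0 0 0 0 -1; -0.31 -0.63 0 0 0 0 -1; -0.36 -0.74 0 0 0 0 -1; -0.36 -0.74 0 0 0 0 -1; -0.36 -0.74 0 0 0 0 -1; -0.36 -0.74 0 0 0 0 -1"
}}

```text
clock: 12.72
eef_pos: [473.7, 322.7, 260.6]
tool_rot: [3.138, -0.004, 0.112]
force: [-0.3, 0.4, -0.3]
width: 85.5
gripper_force: 0.0
```

```bash
python3 - <<'E'
from h import *
d=grab("wrist","w4.png");print(read_state()["eef_pos"],read_state()["tool_rot"])
for p in((509,347,42),(445.6,301.4,42)):print(proj(d,np.array(p)))
E
```

```text
[474.2609837  321.75665673 260.60779277] [ 3.1374681  -0.00376842  0.10990101]
[300.51764798 146.38243326]
[332.23467112 201.65783824]
```

View pics/w4.png

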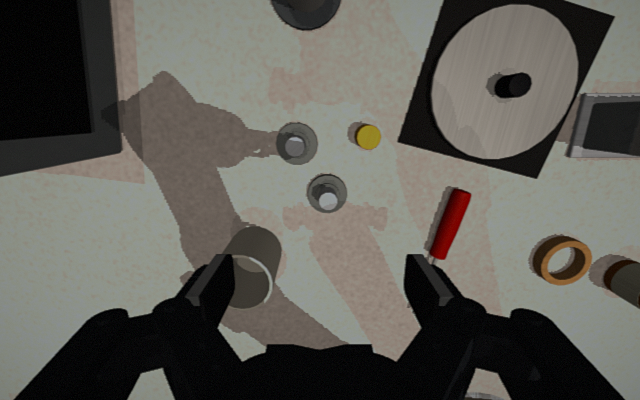

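```bash
python3 - <<'E'
from h import *
d=grab("wrist");im=cv2.imread("pics/w4.png")
for n,t in(("c1",(294,145)),("c2",(327,200))):print(n,ray(d,*t,42))
for n,t in(("c1",(297.5,143.5)),("c2",(327,193.5)),):print(n,ray(d,*t,9))
cv2.imwrite("pics/w4c.png",cv2.convertScaleAbs(cv2.resize(im[110:230,250:400],None,fx=5,fy=5,interpolation=0),alpha=1.8))
E
```

```text
c1 [510.36282665 353.68104941]
c2 [447.53542514 307.1836869 ]
c1 [509.1619395  351.63503963]
c2 [447.09627094 306.11167193]
```

View pics/w4c.png

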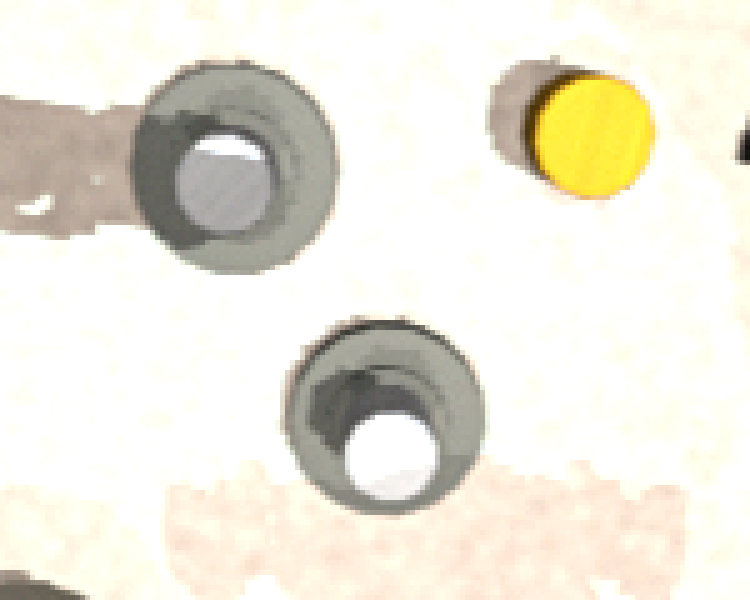

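```bash
python3 - <<'E'
from h import *
print(read_state()["eef_pos"],plan((447,305.8,100),0.114),plan((447,305.8,31),0.114))
E
```

```text
[474.53103782 321.33687854 260.62754467] (array([-0.0989,  0.0393,  0.5352]), array([ 0.0026, -0.0024, -0.0033])) (array([-0.0997,  0.0384,  0.7652]), array([ 0.0026, -0.0024, -0.0033]))
```

{"api": "move_arm", "payload": {
  "rows": "-0.1 0.038 0.12 0.003 -0.002 -0.003 -0.05; -0.1 0.038 0.25 0.003 -0.002 -0.003 -0.05; -0.1 0.038 0.38 0.003 -0.002 -0.003 -0.05; -0.1 0.038 0.5 0.003 -0.002 -0.003 -0.05; -0.1 0.038 0.6 0.003 -0.002 -0.003 -0.05; -0.1 0.038 0.68 0.003 -0.002 -0.003 -0.05; -0.1 0.038 0.74 0.003 -0.002 -0.003 -0.05; -0.1 0.038 0.765 0.003 -0.002 -0.003 -0.05; -0.1 0.038 0.765 0.003 -0.002 -0.003 -0.05; -0.1 0.038 0.765 0.003 -0.002 -0.003 -0.05"
}}

```text
clock: 13.65
eef_pos: [446.5, 307.0, 31.5]
tool_rot: [-3.14, -0.001, 0.115]
force: [-0.2, -0.7, 0.7]
width: 45.2
gripper_force: 0.0
```

{"api": "move_arm", "payload": {
  "rows": "0 0 0 0 0 0 0.35; 0 0 0 0 0 0 0.35; 0 0 0 0 0 0 0.35; 0 0 0 0 0 0 0.44; 0 0 0 0 0 0 0.44; 0 0 0 0 0 0 0.44; 0 0 0 0 0 0 0.44; 0 0 0 0 0 0 0.44"
}}

```text
clock: 14.32
eef_pos: [446.0, 308.0, 31.4]
tool_rot: [-3.139, -0.001, 0.116]
force: [0.4, 1.3, 0.9]
width: 24.0
gripper_force: 1.1
```

{"api": "move_arm", "payload": {
  "rows": "0 0 0 0 0 0 0.46; 0 0 0 0 0 0 0.46; 0 0 0 0 0 0 0.46"
}}

```text
clock: 14.57
eef_pos: [446.0, 308.0, 31.4]
tool_rot: [-3.139, -0.001, 0.116]
force: [-0.2, 0.0, 4.8]
width: 23.2
gripper_force: 15.6
```

{"api": "move_arm", "payload": {
  "rows": "0 0 0 0 0 0 0.47; 0 0 0 0 0 0 0.47; 0 0 0 0 0 0 0.47"
}}

```text
clock: 14.82
eef_pos: [446.0, 308.0, 31.5]
tool_rot: [-3.139, -0.001, 0.116]
force: [0.8, 1.0, 5.6]
width: 23.2
gripper_force: 23.9
```

{"api": "move_arm", "payload": {
  "rows": "0 0 -0.03 0 0 0 0.47; 0 0 -0.1 0 0 0 0.47; 0 0 -0.2 0 0 0 0.47; 0 0 -0.3 0 0 0 0.47; 0.01 0.06 -0.4 0 0 0 0.47; 0.02 0.15 -0.5 0 0 0 0.47; 0.03 0.26 -0.55 0 0 0 0.47; 0.04 0.38 -0.6 0 0 0 0.47; 0.05 0.5 -0.6 0 0 0 0.47; 0.06 0.62 -0.6 0 0 0 0.47; 0.07 0.74 -0.6 0 0 0 0.47; 0.08 0.86 -0.6 0 0 0 0.47"
}}

```text
clock: 15.82
eef_pos: [498.5, 51.9, 210.9]
tool_rot: [-3.14, 0.001, 0.116]
force: [0.2, 0.5, -0.0]
width: 22.9
gripper_force: 23.6
```

{"api": "move_arm", "payload": {
  "rows": "0.01 0.12 0 0 0 0 0.47; 0.02 0.24 0 0 0 0 0.47; 0.03 0.36 0 0 0 0 0.47; 0.05 0.5 0 0 0 0 0.47; 0.06 0.62 0 0 0 0 0.47; 0.08 0.74 0 0 0 0 0.47; 0.09 0.84 0 0 0 0 0.47; 0.1 0.92 0 0 0 0 0.47; 0.1 0.98 0 0 0 0 0.47; 0.1 0.98 0 0 0 0 0.47; 0.1 0.98 0 0 0 0 0.47"
}}

```text
clock: 16.73
eef_pos: [562.0, -235.7, 209.8]
tool_rot: [-3.139, 0.002, 0.113]
force: [-1.0, 0.7, -0.7]
width: 23.2
gripper_force: 23.6
```

```bash
python3 - <<'E'
from h import *
d=grab("wrist","w5.png");s=read_state();print(s["eef_pos"],s["tool_rot"],s["width"],s["gripper_force"]);print(plan((565.5,-245.7,44.5),0.114))
E
```

```text
[ 562.35297616 -234.00847135  209.85518552] [-3.13844790e+00  1.68108763e-03  1.15726938e-01] 23.155119159729434 23.61322045326233
(array([0.0068, 0.0417, 0.551 ]), array([-0.002 ,  0.0011,  0.0011]))
```

View pics/w5.png

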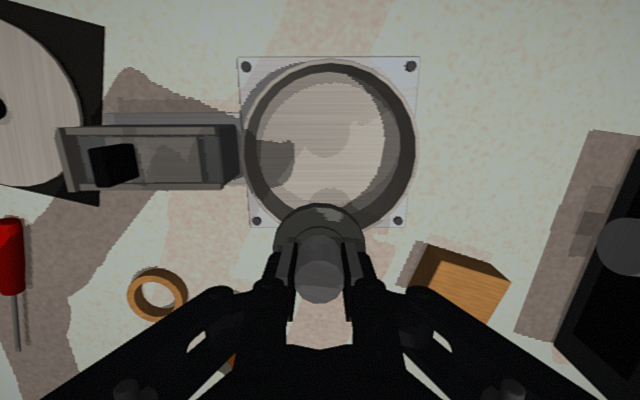

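{"api": "move_arm", "payload": {
  "rows": "0.007 0.042 0.08 0 0 0 0.47; 0.007 0.042 0.17 0 0 0 0.47; 0.007 0.042 0.26 0 0 0 0.47; 0.007 0.042 0.35 0 0 0 0.47; 0.007 0.042 0.42 0 0 0 0.47; 0.007 0.042 0.48 0 0 0 0.47; 0.007 0.042 0.52 0 0 0 0.47; 0.007 0.042 0.54 0 0 0 0.47; 0.007 0.042 0.551 0 0 0 0.47; 0.007 0.042 0.551 0 0 0 0.47; 0.007 0.042 0.551 0 0 0 0.47"
}}

```text
clock: 17.7
eef_pos: [567.5, -246.7, 45.9]
tool_rot: [-3.141, -0.001, 0.116]
force: [0.2, -0.3, 0.2]
width: 23.4
gripper_force: 23.6
```

{"api": "move_arm", "payload": {
  "rows": "-0.005 0 0.005 0 0 0 0.47; -0.005 0 0.009 0 0 0 0.47; -0.005 0 0.009 0 0 0 0.47"
}}

```text
clock: 17.95
eef_pos: [565.7, -247.3, 43.5]
tool_rot: [-3.141, -0.001, 0.116]
force: [-0.7, 0.0, 4.3]
width: 23.1
gripper_force: 24.0
```

{"api": "move_arm", "payload": {
  "rows": "0 0 0 0 0 0 0.42; 0 0 0 0 0 0 0.38; 0 0 0 0 0 0 0.2; 0 0 0 0 0 0 0.1; 0 0 0 0 0 0 0.1; 0 0 -0.06 0 0 0 0.1; 0 0 -0.15 0 0 0 0.1; 0 0 -0.28 0 0 0 0.1; 0 0 -0.4 0 0 0 0; 0 0 -0.55 0 0 0 0; 0 -0.1 -0.6 0 0 0 -0.5; 0 -0.22 -0.6 0 0 0 -0.5"
}}

```text
clock: 18.95
eef_pos: [560.5, -185.6, 227.7]
tool_rot: [3.137, -0.01, 0.11]
force: [0.4, 1.8, 0.4]
width: 63.9
gripper_force: 0.0
```

```bash
python3 - <<'E'
from h import *
s=read_state();print(s["eef_pos"],s["tool_rot"],s["width"])
d=grab("wrist","w6.png");print(proj(d,np.array((565.5,-245.7,54))))
print(plan((485,330,240),0.114))
E
```

```text
[ 560.49905906 -185.58865546  227.71829073] [ 3.13677375 -0.00988338  0.10976857] 63.9357300379462
[373.79002284 188.93852953]
(array([-0.0402, -1.6924, -0.0383]), array([-0.0043, -0.003 ,  0.005 ]))
```

View pics/w6.png

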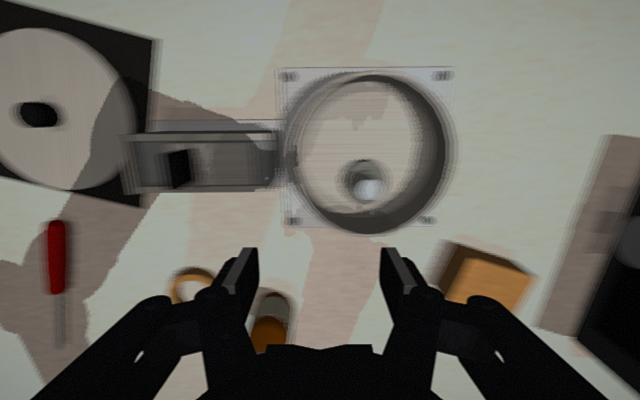

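{"api": "move_arm", "payload": {
  "rows": "-0.02 -0.13 0 0 0 0 -0.5; -0.02 -0.26 0 0 0 0 -0.5; -0.02 -0.39 0 0 0 0 -0.5; -0.02 -0.52 0 0 0 0 -0.5; -0.02 -0.65 0 0 0 0 -0.5; -0.02 -0.78 0 0 0 0 -0.5; -0.02 -0.86 0 0 0 0 -0.5"
}}

```text
clock: 19.58
eef_pos: [520.6, 79.0, 222.6]
tool_rot: [-3.138, 0.001, 0.121]
force: [-0.8, 0.4, 0.1]
width: 64.2
gripper_force: 0.0
```

{"api": "move_arm", "payload": {
  "rows": "-0.02 -0.13 -0.05 0 0 0 -0.5; -0.02 -0.26 -0.1 0 0 0 -0.5; -0.02 -0.39 -0.1 0 0 0 -0.5; -0.02 -0.52 -0.1 0 0 0 -0.5; -0.02 -0.65 -0.1 0 0 0 -0.5; -0.02 -0.75 -0.1 0 0 0 -0.5; -0.02 -0.75 -0.1 0 0 0 -0.5; -0.02 -0.75 -0.1 0 0 0 -0.5; -0.02 -0.75 -0.1 0 0 0 -0.5"
}}

```text
clock: 20.33
eef_pos: [489.7, 295.7, 252.6]
tool_rot: [-3.142, 0.001, 0.116]
force: [-0.1, 0.2, -0.6]
width: 64.3
gripper_force: 0.0
```

```bash
python3 - <<'E'
from h import *
s=read_state();print(s["eef_pos"],s["tool_rot"],s["width"])
d=grab("wrist","w7.png");print(proj(d,np.array((509,352,42))))
print(plan((509,352,31),0.114))
E
```

```text
[489.72165538 295.73284197 252.6227805 ] [-3.14155192e+00  8.52610744e-04  1.16043802e-01] 64.33019021526155
[272.25320674 156.82947083]
(array([ 0.0849, -0.1816,  0.7392]), array([0.    , 0.0004, 0.0003]))
```

View pics/w7.png

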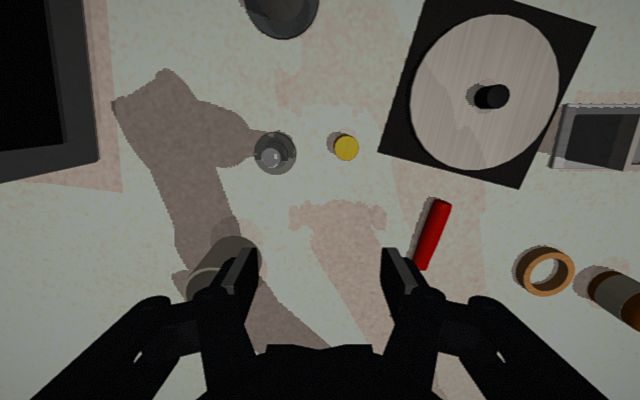

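{"api": "move_arm", "payload": {
  "rows": "0.04 -0.1 0.1 0 0 0 -0.05; 0.085 -0.18 0.22 0 0 0 -0.05; 0.085 -0.18 0.34 0 0 0 -0.05; 0.085 -0.18 0.46 0 0 0 -0.05; 0.085 -0.18 0.57 0 0 0 -0.05; 0.085 -0.18 0.65 0 0 0 -0.05; 0.085 -0.18 0.71 0 0 0 -0.05; 0.085 -0.18 0.737 0 0 0 -0.05; 0.085 -0.18 0.737 0 0 0 -0.05; 0.085 -0.18 0.737 0 0 0 -0.05"
}}

```text
clock: 21.22
eef_pos: [509.7, 352.8, 32.6]
tool_rot: [-3.14, -0.001, 0.115]
force: [0.5, -0.3, 0.4]
width: 44.9
gripper_force: 0.0
```

{"api": "move_arm", "payload": {
  "rows": "0 0 0 0 0 0 0.35; 0 0 0 0 0 0 0.35; 0 0 0 0 0 0 0.35; 0 0 0 0 0 0 0.44; 0 0 0 0 0 0 0.44; 0 0 0 0 0 0 0.44; 0 0 0 0 0 0 0.46; 0 0 0 0 0 0 0.46; 0 0 0 0 0 0 0.47;  0 0 0 0 0 0 0.47; 0 0 0 0 0 0 0.47"
}}

```text
clock: 22.13
eef_pos: [509.3, 354.3, 32.9]
tool_rot: [-3.139, -0.001, 0.116]
force: [0.5, 0.6, 5.5]
width: 23.3
gripper_force: 23.2
```

{"api": "move_arm", "payload": {
  "rows": "0 0 -0.03 0 0 0 0.47; 0 0 -0.1 0 0 0 0.47; 0 0 -0.2 0 0 0 0.47; 0 0 -0.3 0 0 0 0.47; 0.01 0.06 -0.4 0 0 0 0.47; 0.02 0.15 -0.5 0 0 0 0.47; 0.03 0.26 -0.55 0 0 0 0.47; 0.04 0.38 -0.6 0 0 0 0.47; 0.05 0.5 -0.6 0 0 0 0.47; 0.06 0.62 -0.6 0 0 0 0.47; 0.07 0.75 -0.6 0 0 0 0.47; 0.08 0.89 -0.6 0 0 0 0.47"
}}

```text
clock: 23.13
eef_pos: [562.9, 90.2, 211.9]
tool_rot: [-3.14, 0.001, 0.117]
force: [0.7, -0.5, -1.5]
width: 23.3
gripper_force: 22.9
```

{"api": "move_arm", "payload": {
  "rows": "0.01 0.13 0 0 0 0 0.47; 0.02 0.26 0 0 0 0 0.47; 0.03 0.39 0 0 0 0 0.47; 0.05 0.52 0 0 0 0 0.47; 0.06 0.65 0 0 0 0 0.47; 0.08 0.77 0 0 0 0 0.47; 0.09 0.87 0 0 0 0 0.47; 0.1 0.95 0 0 0 0 0.47; 0.1 1 0 0 0 0 0.47; 0.1 1 0 0 0 0 0.47; 0.1 1 0 0 0 0 0.47; 0.1 1 0 0 0 0 0.47"
}}

```text
clock: 24.13
eef_pos: [627.8, -200.5, 211.0]
tool_rot: [-3.138, 0.001, 0.118]
force: [0.3, 1.0, -0.6]
width: 23.1
gripper_force: 22.9
```

```bash
python3 - <<'E'
from h import *
d=grab("wrist");s=read_state();print(s["eef_pos"],s["tool_rot"],s["width"],s["gripper_force"]);print(plan((631.5,-238.1,46),0.114))
print(proj(d,np.array((565.5,-245.7,54))))
cv2.imwrite("pics/w8.png",d["img"][40:360,200:500,::-1].repeat(2,0).repeat(2,1)[:600])
E
```

```text
[ 628.05605344 -200.18070917  211.17185975] [-3.13792127e+00  3.89749847e-04  1.19127971e-01] 22.852914523599697 22.939439713954926
(array([-0.0034,  0.1289,  0.5501]), array([-0.0023,  0.0003,  0.0033]))
[353.6876394  250.11133268]
```

View pics/w8.png

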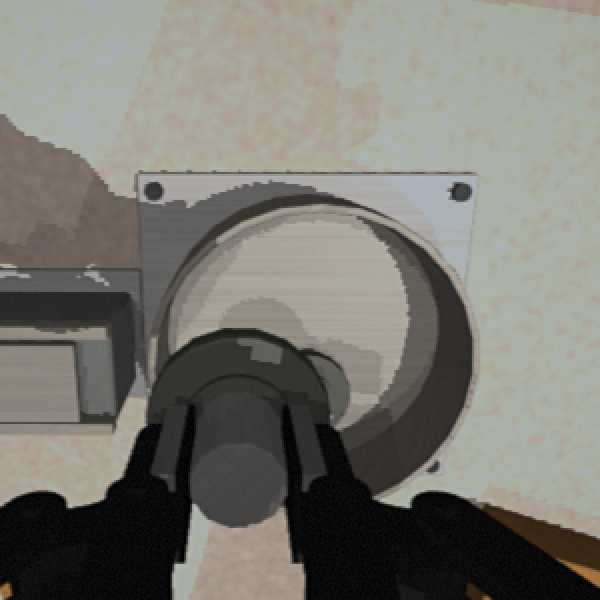

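{"api": "move_arm", "payload": {
  "rows": "-0.002 0.08 0 -0.002 0 0.003 0.47; -0.002 0.13 0.05 -0.002 0 0.003 0.47; -0.002 0.13 0.15 -0.002 0 0.003 0.47; -0.002 0.13 0.25 -0.002 0 0.003 0.47; -0.002 0.13 0.34 -0.002 0 0.003 0.47; -0.002 0.13 0.42 -0.002 0 0.003 0.47; -0.002 0.13 0.48 -0.002 0 0.003 0.47; -0.002 0.13 0.52 -0.002 0 0.003 0.47; -0.002 0.13 0.54 -0.002 0 0.003 0.47; -0.002 0.13 0.546 -0.002 0 0.003 0.47; -0.002 0.13 0.546 -0.002 0 0.003 0.47;  -0.002 0.13 0.546 -0.002 0 0.003 0.47"
}}

```text
clock: 25.18
eef_pos: [633.0, -241.7, 48.7]
tool_rot: [3.139, -0.002, 0.112]
force: [0.2, 0.5, -0.7]
width: 22.9
gripper_force: 23.0
```

{"api": "move_arm", "payload": {
  "rows": "0 -0.01 0.006 0 0 0 0.47; 0 -0.01 0.012 0 0 0 0.47; 0 -0.01 0.012 0 0 0 0.47"
}}

```text
clock: 25.43
eef_pos: [632.6, -238.2, 44.9]
tool_rot: [3.14, -0.002, 0.112]
force: [-0.7, 0.5, 3.3]
width: 23.0
gripper_force: 23.3
```

{"api": "move_arm", "payload": {
  "rows": "0 0 0 0 0 0 0.42; 0 0 0 0 0 0 0.38; 0 0 0 0 0 0 0.2; 0 0 0 0 0 0 0.1; 0 0 0 0 0 0 0.1; 0 0 -0.06 0 0 0 0.1; 0 0 -0.15 0 0 0 0.1; 0 0 -0.28 0 0 0 0.1; 0 0 -0.4 0 0 0 0; 0 -0.1 -0.55 0 0 0 0; -0.1 -0.2 -0.6 0 0 0 -0.5; -0.2 -0.25 -0.65 0 0 0 -0.5"
}}

```text
clock: 26.43
eef_pos: [571.4, -170.0, 237.8]
tool_rot: [3.141, -0.006, 0.115]
force: [-0.2, 0.7, 0.4]
width: 63.8
gripper_force: 0.0
```

{"api": "move_arm", "payload": {
  "rows": "0 0 0 0 0 0 -0.5; 0 0 0 0 0 0 -0.5; 0 0 0 0 0 0 -0.5"
}}

```text
clock: 26.68
eef_pos: [569.6, -173.7, 236.1]
tool_rot: [3.139, -0.001, 0.111]
force: [1.1, -0.6, -0.7]
width: 63.9
gripper_force: 0.0
```

```bash
python3 - <<'E'
from h import *
d=grab("wrist","w9.png");s=read_state();print(s["eef_pos"],s["tool_rot"],s["width"])
print(proj(d,np.array((565.5,-245.7,54))),proj(d,np.array((631.5,-238.1,54))))
print(plan((600,90,270),0.114))
E
```

```text
[ 569.75258404 -173.99128746  235.55413716] [ 3.13935221e+00 -5.76755928e-04  1.10650246e-01] 64.28471161189626
[382.05484744 194.87863503] [385.82500091 133.43059981]
(array([ 0.1974, -0.8632, -0.1166]), array([ 0.0014, -0.0004, -0.0021]))
```

View pics/w9.png

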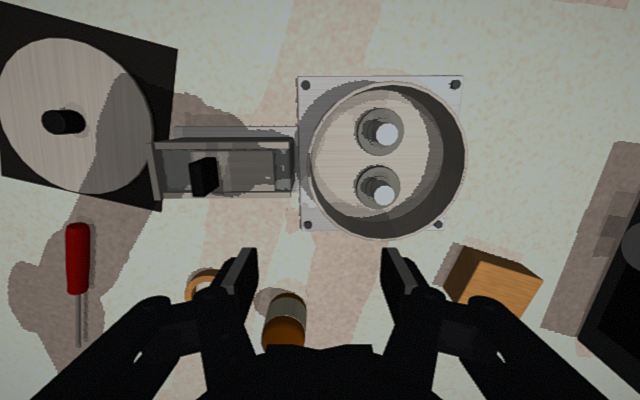

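{"api": "move_arm", "payload": {
  "rows": "0.02 -0.12 -0.1 0 0 0 -0.5; 0.05 -0.24 -0.1 0 0 0 -0.5; 0.08 -0.36 -0.1 0 0 0 -0.5; 0.1 -0.48 -0.1 0 0 0 -0.5; 0.13 -0.6 -0.1 0 0 0 -0.5; 0.15 -0.72 -0.1 0 0 0 -0.5; 0.15 -0.82 -0.1 0 0 0 -0.5; 0.15 -0.85 -0.1 0 0 0 -0.5; 0.15 -0.85 -0.1 0 0 0 -0.5; 0.15 -0.85 -0.1 0 0 0 -0.5; 0.15 -0.85 -0.1 0 0 0 -0.5"
}}

```text
clock: 27.65
eef_pos: [586.0, 82.5, 264.8]
tool_rot: [3.138, 0.001, 0.108]
force: [0.7, -0.9, 0.5]
width: 63.9
gripper_force: 0.0
```

```bash
python3 - <<'E'
from h import *
d=grab("wrist","w10.png");s=read_state();print(s["eef_pos"],s["tool_rot"],s["width"])
p=(605.7,113.5,45);print(proj(d,np.array(p)))
g=gray(d)
for t in(35,45,55):
  k=cyltop(d,p,45,13,g<t,32);print(k)
k=k[0];print(plan((*k,80),0.114),plan((*k,37.5),0.114))
E
```

```text
[585.96053278  82.39432361 264.99686756] [3.13836347e+00 4.75089817e-04 1.07594319e-01] 64.163516300973
[293.77680023 158.05399383]
(array([605.80956145, 112.02859935]), np.float64(23.32228500516868), np.int32(356))
(array([605.21824777, 111.98389427]), np.float64(23.841015145834433), np.int32(369))
(array([605.20130225, 112.00341999]), np.float64(23.86499018252175), np.int32(377))
(array([ 0.0747, -0.0932,  0.6163]), array([ 0.0021,  0.0003, -0.0041])) (array([ 0.0747, -0.0937,  0.758 ]), array([ 0.0021,  0.0003, -0.0041]))
```

View pics/w10.png

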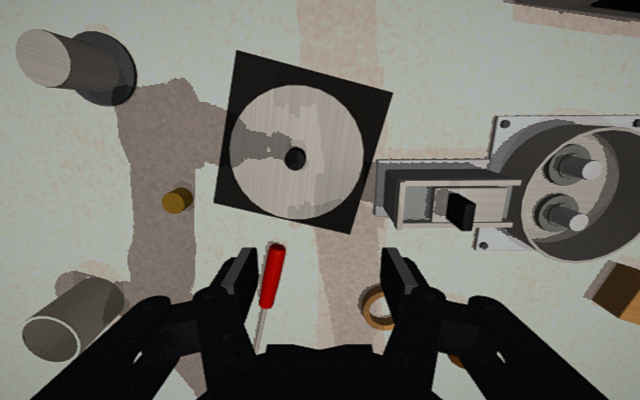

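{"api": "move_arm", "payload": {
  "rows": "0.04 -0.05 0.12 0.002 0 -0.004 -0.1; 0.074 -0.095 0.25 0.002 0 -0.004 0; 0.074 -0.095 0.37 0.002 0 -0.004 0; 0.074 -0.095 0.49 0.002 0 -0.004 0; 0.074 -0.095 0.6 0.002 0 -0.004 0; 0.074 -0.095 0.68 0.002 0 -0.004 0; 0.074 -0.095 0.74 0.002 0 -0.004 0; 0.074 -0.095 0.76 0.002 0 -0.004 0; 0.074 -0.095 0.76 0.002 0 -0.004 0; 0.074 -0.095 0.76 0.002 0 -0.004 0"
}}

```text
clock: 28.53
eef_pos: [605.2, 114.6, 37.9]
tool_rot: [-3.14, -0.001, 0.116]
force: [-1.0, 0.3, -0.6]
width: 42.6
gripper_force: 0.0
```

{"api": "move_arm", "payload": {
  "rows": "0 0 0 0 0 0 0.35; 0 0 0 0 0 0 0.35; 0 0 0 0 0 0 0.38; 0 0 0 0 0 0 0.42; 0 0 0 0 0 0 0.5; 0 0 0 0 0 0 0.5; 0 0 0 0 0 0 0.5;  0 0 0 0 0 0 0.5"
}}

```text
clock: 29.2
eef_pos: [605.7, 114.8, 39.2]
tool_rot: [-3.141, -0.003, 0.117]
force: [-0.8, -3.0, 7.1]
width: 23.6
gripper_force: 58.4
```

{"api": "move_arm", "payload": {
  "rows": "0 0 -0.04 0 0 0 0.5; 0 0 -0.12 0 0 0 0.5; 0 0 -0.24 0 0 0 0.5; 0 0 -0.36 0 0 0 0.5; 0 0 -0.48 0 0 0 0.5; 0 0.04 -0.6 0 0 0 0.5; -0.02 0.12 -0.68 0 0 0 0.5; -0.03 0.24 -0.72 0 0 0 0.5; -0.05 0.36 -0.72 0 0 0 0.5; -0.07 0.48 -0.72 0 0 0 0.5; -0.08 0.6 -0.72 0 0 0 0.5; -0.1 0.72 -0.72 0 0 0 0.5"
}}

```text
clock: 30.2
eef_pos: [599.4, -103.3, 253.6]
tool_rot: [-3.139, -0.0, 0.119]
force: [0.2, -0.6, -3.7]
width: 24.0
gripper_force: 59.5
```

{"api": "move_arm", "payload": {
  "rows": "-0.02 0.12 0 0 0 0 0.5; -0.04 0.24 0 0 0 0 0.5; -0.06 0.34 0 0 0 0 0.5; -0.06 0.42 0 0 0 0 0.5; -0.06 0.46 0 0 0 0 0.5; -0.06 0.46 0 0 0 0 0.5; -0.06 0.46 0 0 0 0 0.5; -0.06 0.46 0 0 0 0 0.5"
}}

```text
clock: 30.87
eef_pos: [598.7, -238.5, 252.8]
tool_rot: [-3.137, -0.0, 0.121]
force: [0.9, 0.1, -3.0]
width: 24.0
gripper_force: 59.5
```

```bash
python3 - <<'E'
from h import *
s=read_state();print(s["eef_pos"],s["tool_rot"],s["width"],s["force"])
print(plan((598.5,-241.9,103),0.114))
E
```

```text
[ 598.67581111 -238.46582061  252.75480752] [-3.13726079e+00 -1.29833812e-04  1.20823349e-01] 24.02454793780695 [ 0.90549069  0.14382484 -2.98084495]
(array([-0.002 ,  0.0135,  0.4991]), array([-0.0028, -0.0001,  0.0043]))
```

{"api": "move_arm", "payload": {
  "rows": "-0.002 0.012 0.06 -0.003 0 0.004 0.5; -0.002 0.012 0.15 -0.003 0 0.004 0.5; -0.002 0.012 0.25 -0.003 0 0.004 0.5; -0.002 0.012 0.34 -0.003 0 0.004 0.5; -0.002 0.012 0.41 -0.003 0 0.004 0.5; -0.002 0.012 0.46 -0.003 0 0.004 0.5; -0.002 0.012 0.48 -0.003 0 0.004 0.5; -0.002 0.012 0.48 -0.003 0 0.004 0.5; -0.002 0.012 0.48 -0.003 0 0.004 0.5; -0.002 0.012 0.48 -0.003 0 0.004 0.5"
}}

```text
clock: 31.7
eef_pos: [599.4, -244.7, 110.3]
tool_rot: [3.138, -0.003, 0.112]
force: [-0.9, -0.5, -2.3]
width: 23.7
gripper_force: 59.6
```

```bash
python3 - <<'E'
from h import *
s=read_state();print(s["eef_pos"],s["tool_rot"],s["width"],s["force"])
print(plan((598.5,-241.9,97),0.114))
E
```

```text
[ 599.41077423 -244.73554244  110.34264266] [ 3.13761045e+00 -2.62508441e-03  1.12394349e-01] 23.681835698954597 [-0.93488078 -0.48420514 -2.34000663]
(array([-0.0021, -0.0099,  0.0444]), array([ 0.0025, -0.0017, -0.001 ]))
```

{"api": "move_arm", "payload": {
  "rows": "-0.002 -0.009 0.015 0.002 -0.002 0 0.5; -0.002 -0.009 0.03 0.002 -0.002 0 0.5; -0.002 -0.009 0.04 0.002 -0.002 0 0.5; -0.002 -0.009 0.045 0.002 -0.002 0 0.5; -0.002 -0.009 0.045 0.002 -0.002 0 0.5; -0.002 -0.009 0.045 0.002 -0.002 0 0.5"
}}

```text
clock: 32.2
eef_pos: [597.2, -242.4, 96.3]
tool_rot: [-3.141, 0.003, 0.111]
force: [-2.9, 2.7, 6.0]
width: 23.9
gripper_force: 60.5
```

{"api": "move_arm", "payload": {
  "rows": "0 0 0 0 0 0 0.35; 0 0 0 0 0 0 0.2; 0 0 0 0 0 0 0; 0 0 0 0 0 0 0; 0 0 -0.06 0 0 0 0; 0 0 -0.15 0 0 0 0; 0 0 -0.28 0 0 0 0; 0 0 -0.42 0 0 0 0; 0 0 -0.55 0 0 0 0; -0.1 0 -0.6 0 0 0 -0.3; -0.1 0 -0.6 0 0 0 -0.3; -0.1 0 -0.6 0 0 0 -0.3"
}}

```text
clock: 33.2
eef_pos: [567.4, -246.9, 276.8]
tool_rot: [3.14, 0.001, 0.11]
force: [-0.5, 0.1, -0.3]
width: 55.3
gripper_force: 0.0
```

```bash
python3 - <<'E'
from h import *
d=grab("wrist");s=read_state();print(s["eef_pos"],s["tool_rot"],s["width"],s["force"])
g=gray(d)
for t in(40,50):
  k=cyltop(d,(598.3,-242,102),102,13,g<t,24);print(k,can(k[0]))
# lid disc centre from light blob: compare with pot/plate
p=(579,-67.5,170);print(plan(p,0.114),plan((579,-67.5,109),0.114))
u,v=proj(d,np.array((579,-67.5,123)));b=max(blobs(g<45,(int(u)-25,int(v)-25,int(u)+25,int(v)+25),20),key=lambda b:b[1]);print((u,v),b[:2])
E
```

```text
[ 567.74399117 -246.03417315  275.46360191] [3.14146156e+00 2.69331379e-03 1.10725014e-01] 55.77062286444367 [-0.66023967  1.34273697  0.37427191]
(array([ 596.84854748, -242.64922989]), np.float64(23.079543284046736), np.int32(469)) [-1.52725852 -0.57925924]
(array([ 596.85149571, -242.66028003]), np.float64(23.140323350229266), np.int32(480)) [-1.52558641 -0.59057303]
(array([ 0.104 , -0.5874,  0.3512]), array([ 0.0001,  0.0017, -0.0021])) (array([ 0.1045, -0.5874,  0.5545]), array([ 0.0001,  0.0017, -0.0021]))
(np.float64(135.52090760211377), np.float64(159.7157702971862)) (array([144.98216276, 157.79821628]), np.int32(897))
```

{"api": "move_arm", "payload": {
  "rows": "0.03 -0.12 0 0 0 0 -0.3; 0.06 -0.24 0 0 0 0 -0.3; 0.09 -0.36 0 0 0 0 -0.3; 0.104 -0.48 0 0 0 0 -0.3; 0.104 -0.56 0.02 0 0 0 -0.3; 0.104 -0.585 0.1 0 0 0 -0.3; 0.104 -0.585 0.22 0 0 0 -0.3; 0.104 -0.585 0.34 0 0 0 -0.3; 0.104 -0.585 0.34 0 0 0 -0.3; 0.104 -0.585 0.34 0 0 0 -0.3; 0.104 -0.585 0.34 0 0 0 -0.3"
}}

```text
clock: 34.17
eef_pos: [580.2, -67.9, 173.9]
tool_rot: [-3.141, 0.002, 0.111]
force: [-0.3, -0.1, 1.2]
width: 55.7
gripper_force: 0.0
```

```bash
python3 - <<'E'
from h import *
d=grab("wrist");s=read_state();print(s["eef_pos"],s["tool_rot"],s["width"],s["force"])
g=gray(d)
try:
  k=cyltop(d,(597,-242.6,102),102,13,g<45,34);print(k,can(k[0]))
except Exception as e:print(e, proj(d,np.array((597,-242.6,102))))
p=(579,-67.5,109);print(plan(p,0.114))
E
```

```text
[580.6848473  -68.12133633 174.7411864 ] [3.14121243e+00 3.08507763e-04 1.11217370e-01] 55.80840252683397 [-0.10271196 -0.09997031 -0.39831335]
(array([ 595.61739366, -241.59493076]), np.float64(24.107386043943848), np.int32(1521)) [-2.63049102  0.6082442 ]
(array([-0.0053, -0.0028,  0.2191]), array([ 0.0002,  0.0002, -0.0018]))
```

{"api": "move_arm", "payload": {
  "rows": "-0.004 -0.002 0.1 0 0 0 -0.3; -0.004 -0.002 0.17 0 0 0 -0.3; -0.004 -0.002 0.215 0 0 0 -0.3; -0.004 -0.002 0.215 0 0 0 0; -0.004 -0.002 0.215 0 0 0 0.4; -0.004 -0.002 0.215 0 0 0 0.7; -0.004 -0.002 0.215 0 0 0 0.7; -0.004 -0.002 0.215 0 0 0 0.7; -0.004 -0.002 0.215 0 0 0 0.78; -0.004 -0.002 0.215 0 0 0 0.78; -0.004 -0.002 0.215 0 0 0 0.78"
}}

```text
clock: 35.13
eef_pos: [578.7, -67.7, 110.4]
tool_rot: [3.141, 0.001, 0.112]
force: [-0.8, 0.4, 5.2]
width: 10.7
gripper_force: 58.4
```

{"api": "move_arm", "payload": {
  "rows": "0 0.03 0 0 0 0 0.78; 0 0.06 0 0 0 0 0.78; 0 0.09 0 0 0 0 0.78; 0 0.12 0 0 0 0 0.78; 0 0.15 0 0 0 0 0.78; 0 0.17 0 0 0 0 0.78; 0 0.185 0 0 0 0 0.78; 0 0.195 0 0 0 0 0.78; 0 0.2 0 0 0 0 0.78; 0 0.2 0 0 0 0 0.78;  0 0.2 0 0 0 0 0.78"
}}

```text
clock: 36.05
eef_pos: [585.5, -126.9, 110.4]
tool_rot: [3.141, 0.0, 0.112]
force: [0.7, 2.0, 5.3]
width: 10.8
gripper_force: 58.6
```

{"api": "move_arm", "payload": {
  "rows": "0 0.005 0 0 0 0 0.78; 0 0.01 0 0 0 0 0.78; 0 0.013 0 0 0 0 0.78; 0 0.013 0 0 0 0 0.78;  0 0.013 0 0 0 0 0.78"
}}

```text
clock: 36.47
eef_pos: [585.6, -127.5, 110.4]
tool_rot: [-3.138, 0.001, 0.114]
force: [-1.6, 6.9, 7.3]
width: 11.1
gripper_force: 59.0
```

{"api": "move_arm", "payload": {
  "rows": "0 0.007 0 0 0 0 0.78; 0 0.013 0 0 0 0 0.78; 0 0.013 0 0 0 0 0.78;  0 0.013 0 0 0 0 0.78"
}}

```text
clock: 36.8
eef_pos: [585.6, -127.7, 110.3]
tool_rot: [-3.134, 0.002, 0.116]
force: [-2.6, 13.3, 9.6]
width: 10.9
gripper_force: 59.4
```

{"api": "move_arm", "payload": {
  "rows": "0 0 0 0 0 0 0.4; 0 0 0 0 0 0 0; 0 0 0 0 0 0 -0.2; 0 -0.025 0 0 0 0 -0.2; 0 -0.025 -0.05 0 0 0 -0.2; 0 -0.025 -0.15 0 0 0 -0.2; 0 -0.025 -0.3 0 0 0 -0.2; 0 -0.025 -0.45 0 0 0 -0.2; 0 -0.025 -0.6 0 0 0 -0.5; 0 -0.025 -0.6 0 0 0 -0.5; 0 -0.025 -0.6 0 0 0 -0.5"
}}

```text
clock: 37.72
eef_pos: [587.2, -127.9, 293.1]
tool_rot: [3.139, -0.005, 0.111]
force: [0.5, -0.8, 0.5]
width: 64.4
gripper_force: 0.0
```

```bash
python3 - <<'E'
from h import *
d=grab("wrist");s=read_state();print(s["eef_pos"],s["tool_rot"],s["width"],s["force"])
g=gray(d)
k=cyltop(d,(597,-242.6,102),102,13,g<45,24);print(k,can(k[0]))
c=darkc(d,(585.2,-127.6,118),118,h=26);print(c,can(c[2]),proj(d,np.array((585.2,-127.6,123))))
E
```

```text
[ 585.61191282 -127.61137329  290.37992454] [ 3.14037103e+00 -2.92948662e-04  1.10917735e-01] 64.1225239000111 [ 0.09090582 -0.35426086 -0.09608276]
(array([ 595.30729746, -240.89686092]), np.float64(23.25935598850549), np.int32(502)) [-2.85916669  1.33705734]
(array([317.49216301, 186.24137931]), np.int32(319), array([ 587.43307232, -127.40018853])) [  2.22833329 114.99274531] [317.44196154 189.41548436]
```

```bash
python3 -c "
from cell import *
print(finish_job())"
```

```text
the job is handed in; nothing more can be done
None
```

The job is handed in after about 38 s of robot time: both cassettes found on the bench stand upright in the canister, the lid is back on and measured as seated, the lock is home against its stop, and the arm is clear of everything.

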